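# Bed the tapered cap in the cookie press

### The arm

A 6-joint arm with a two-finger parallel gripper is mounted at the origin on the work surface. World frame = base frame: x ahead of the robot, y to its left, z up, the work surface at z = 0. Lengths are in m, angles in degrees, forces in N, time in s.
With the tool pointing down it reaches from about 0.4 to 0.825 m from the base axis. Payload 7 kg.
Tool frame: the origin (TCP) lies midway between the tips of the shut fingers; the grasp point (between the pads) lies 19 mm behind it; z points along the fingers, y is the line along which they close (so a half turn about z gives the same grasp; the last joint's range is limited). The gripper opens to 88 mm and grips with 3 to 60 N. Pads are 19 mm wide; open, the fingers measure 130 mm over their backs; the gripper's body (78 mm by 193 mm) begins 47 mm behind the grasp point.
Start: joints at [83.658, 20.546, 0.682, 0, -70.136, -16.507], TCP at [0.262, 0.622, 0.227] pointing down, gripper open.
Joint ranges: [-176.03, 176.03], [-82.01, 121.73], [-58.28, 71.71], [-173.87, 95.51], [-174.79, -0.11], [-173.66, 173.66]. Speed limits (degrees/s): [136.94, 136.94, 172.46, 180, 180, 180].

### API

Orientations are given as [roll, pitch, yaw] about the fixed x, y, z axes, in that order (R = Rz(yaw) Ry(pitch) Rx(roll)).
In Python, from plant import r, eyes, workorder gives the robot as it stands.
- The arm moves only by the tool step_arm, never from a script. Its argument "plan" is a list of rows, each a list of 5 numbers: the shift along the tool's x, y, z each as a share of 25 cm, from -1 to 1, then the turn about the tool's z as a share of 60 degrees, from -1 to 1, then the finger opening in mm, from 0 to 87.6. In form: [[x, y, z, turn, jaw], ...]. A call has 1 to 12 rows; each row is the pose to reach, as a shift and turn from the pose commanded when the call began, along the tool's axes at that moment; what a row does not reach only later rows make up. A row lasts 1/12 s, in which the tool goes at most 41.7 mm and 7.16 degrees, less where a joint would pass 70% of its speed; a pose out of reach is approached as far as the arm can. A call with a number of a shift or a turn outside -1 to 1 is refused whole. A call with a gripper value outside its range is refused whole. The fingers move at their own pace and stop on an object; "newtons" is the grip in N (left out, the last holds). Time passes only in rows, so rows that repeat a pose let the fingers close. It gives the time, the measured TCP pose, the force, the opening and the grip force at its end, in the units of the state.
- r.get_state(): the state, without advancing time (a new reading comes with each control period).
- eyes.capture(name): name is "side" or "top"; returns the picture (480x640x3 uint8, red, green, blue); there is no depth.
- eyes.camera_model(name): a dict with "fov_y" (degrees; the focal length in pixels is half the picture's height over the tangent of half this angle, whatever the lens; pixels are square), "cx", "cy" (the principal point, pixels), "k1" (the pictures are not rectified: a ray, as slopes to the right and down, at radius r is drawn at 1 + k1 r^2 times it, then the intrinsics apply), "world_to_cam" (4x4, takes a point from world to camera coordinates). Camera axes: x right, y up, looking along -z (the intrinsics and any distortion apply to the point x, -y, -z); pixel columns grow to the right and rows downward; lengths in m; the calibration is good to about 2 mm. A picture is of the moment at which its call begins. camera_model takes no time and is no camera call.
- workorder.close_job(): hands the job in; it is judged then, once.
The state is a dict: "time_s": time; "joints": joint angles; "qd": joint speeds; "joint_torque": joint torques, N m; "tcp_pos": TCP position; "eef_rot": TCP orientation; "contact_force": force on the tool from outside, world axes, zero at the start; "moment": the same for the moment, N m; "gripper_width": finger opening in m; "gripper_force": force on a finger pad.
Only numpy, scipy, OpenCV 4.12 (cv2) and the standard library are available. Lean on these libraries where they do the work, as an engineer would, in place of code of your own. Each camera call takes 0.05 s, during which the arm holds its last target. There are 200 camera calls.

### The job

Close the cookie press: take the tapered steel cap off the green saucer, nest it in the tapered white seat at the top of the press barrel so that it centres itself upright, then press it down home with a steady, gentle push of about 15 N for about a second, never over 20 N. Let go of it sitting level in the seat and leave the saucer, fork, tin and trays where they are.

Things in the scene. Friction and masses are not known exactly. Their poses are not given: they have to be found in the camera images.
- press: Steel cookie press, upright, fixed to the ledge. Origin under the centre of its 110 mm black stand disc, z up the barrel (68 mm across, rim at 140 mm). Grip and squeeze lever (not used) stick out to its +x, to 126 mm from the axis, below 126 mm. The white seat in its top is sprung: it gives down about 1 mm per 10 N. Press the cap straight down with 12 to 18 N for at least 0.5 s; over 20 N can crack it (the slanted faces feel a little more than the push).
- mouth (a point): On the barrel axis in the plane of the steel rim, z up. The coaxial white seat here is an open cone, 52 mm wide inside at its top edge, 18 mm at its foot 17 mm lower (45 degrees). Its screw carrier was left at an unknown height: the top edge is 2 to 30 mm above this point, not measured, to be felt. Cap nested: its centre is 15 to 45 mm above this point.
- cap_centre (a point): Centre (half-way up, on the axis) of the loose round cap, 56 mm tall, about 200 g, z up its axis; it starts upright on the saucer. From 28 to 10 mm below this point: steel cone 24 mm across at the bottom, 60 mm at the top, matching the seat. From 10 mm below to 28 mm above: upright black knob 28 mm across, flat top. Nested, its bottom is about 14 mm below the seat's top edge.
- saucer: Green ceramic saucer 140 mm across, 20 mm high, loose, carrying the cap at the start; origin at the centre of its underside. Must stay put (within 20 mm).
- fork: Stainless dessert fork lying flat, 155 mm long, 8 mm high, along its x; origin near its middle, on the ledge. Must stay put.
- tin: Closed round blue tin, 80 mm across, 56 mm tall; origin at the centre of its underside. Must stay put.
- trays: Stack of four clear acrylic trays, 140 mm (x) by 100 mm (y) by 64 mm tall in all; origin at the centre of its underside. Must stay put.
There are look-alikes about, which are no part of the job. Of the things like the part that bears cap_centre, leave any that is orange or purple; of the rest the smaller one is meant.

How it is judged (in metres and radians):
On the way, in this order (a step that is already met when the one before it is completed fails the run):
1. the cap is lifted clear of the saucer (contact force between cap and saucer below 0.01 N and distance between cap_centre and saucer above 0.07 m), for 0.1 s.
2. the cap, upright (5 degrees) and centred (4 mm) in the seat, is pressed into it so that their contact forces add up to more than 13 N for 0.3 s (horizontal distance between cap_centre and mouth below 0.004 m and angle between cap_centre's own z axis and vertical below 0.1 rad and contact force between cap and press above 13 N), for 0.3 s.
At the end, for the whole second after the job is handed in: The cap rests released and still in the seat of the press, its axis within 3 mm of the barrel's axis and within 4.5 degrees of upright, its centre 12 to 47 mm above the barrel rim; saucer, fork, tin and trays within 20 mm of where they started (horizontal distance between cap_centre and mouth below 0.003 m and angle between cap_centre's own z axis and vertical below 0.08 rad and z of cap_centre in the frame of press between 0.152 and 0.187 m and contact force between cap and press above 0.5 N and linear speed of cap below 0.02 m/s and distance of each of fork, tin, trays, saucer from where it was at the start of the episode below 0.02 m); the robot touches nothing.
It fails at once if the cap is pushed against the press so hard that their contact forces add up to more than 28 N (a push of over 20 N) (contact force between cap and press above 28 N).
It fails at once if the dessert fork is moved more than 20 mm (distance of fork from where it was at the start of the episode above 0.02 m).
It fails at once if the round tin is moved more than 20 mm (distance of tin from where it was at the start of the episode above 0.02 m).
It fails at once if the tray stack is moved more than 20 mm (distance of trays from where it was at the start of the episode above 0.02 m).
It fails at once if the green saucer is moved more than 20 mm (distance of saucer from where it was at the start of the episode above 0.02 m).
It also fails if it takes over 69 s, if anything falls off the work surface, if the arm or the gripper's body presses on something with over 40 N, if the wrist force passes 120 N, or if a joint passes its speed limit or range.

## Working session

There is one attempt and no reset: what is moved stays moved. The work goes in short steps, Python scripts to look and compute and a tool call to move; the robot and the scene stay as the last step left them, time stands still between calls to the robot, and variables do not carry over. Pictures are saved under pics/ and viewed, at most 10 in all, crops included, and the job is handed in when it is done.

Besides the shell and the picture viewer there is one more tool, called after ">>>" as name(argument=value, ...), one argument or row to a line, values as JSON. step_arm: Moves the arm, as the interface text tells. Its arguments: {"type":"object","properties":{"plan":{"type":"array"},"newtons":{"type":"number"}},"required":["plan"]}

```bash
mkdir -p pics; python3 - <<'E'
from plant import r,eyes,workorder
import cv2
for n in("side","top"):
    cv2.imwrite(f"pics/{n}0.png",eyes.capture(n)[:,:,::-1]); print(eyes.camera_model(n))
print(r.get_state())
E
```

```text
{'fov_y': 48.81907530919353, 'cx': 316.31535935289946, 'cy': 251.50478271937132, 'k1': 0.04279261687024497, 'world_to_cam': array([[ 0.95166471, -0.30632048,  0.0224062 , -0.54923657],
       [ 0.17604396,  0.60379475,  0.77745767, -0.269157  ],
       [-0.25167995, -0.73593455,  0.62853602, -0.80203184],
       [ 0.        ,  0.        ,  0.        ,  1.        ]])}
{'fov_y': 46.68992658001131, 'cx': 316.5997740146925, 'cy': 235.6973563599993, 'k1': 0.035892037517175374, 'world_to_cam': array([[-0.12570124, -0.99205411, -0.00527723,  0.19610385],
       [ 0.96709299, -0.12372107,  0.22231565, -0.59974958],
       [-0.22120206,  0.02284178,  0.97496046, -1.04928202],
       [ 0.        ,  0.        ,  0.        ,  1.        ]])}
{'time_s': 0.1, 'joints': array([ 8.36588151e+01,  2.05885039e+01,  6.39637299e-01, -1.72058033e-02,
       -7.01365550e+01, -1.65066615e+01]), 'qd': array([-0.04930853, -0.11922736,  0.04838878,  0.03005269,  0.03328492,
        0.08992386]), 'joint_torque': array([-1.68014158e-03, -5.84166205e+01,  2.93753189e+01,  7.01554477e+00,
        1.02327907e-02, -5.40659732e-05]), 'tcp_pos': array([0.26195364, 0.62162527, 0.22570948]), 'eef_rot': array([ 1.79913503e+02, -8.76395242e-03, -2.28536980e+01]), 'contact_force': array([0.33763503, 0.65253429, 0.15206201]), 'moment': array([-0.05981494,  0.05966382,  0.0223196 ]), 'gripper_force': 0.0, 'gripper_width': 0.08751346939877132}
```

View pics/side0.png

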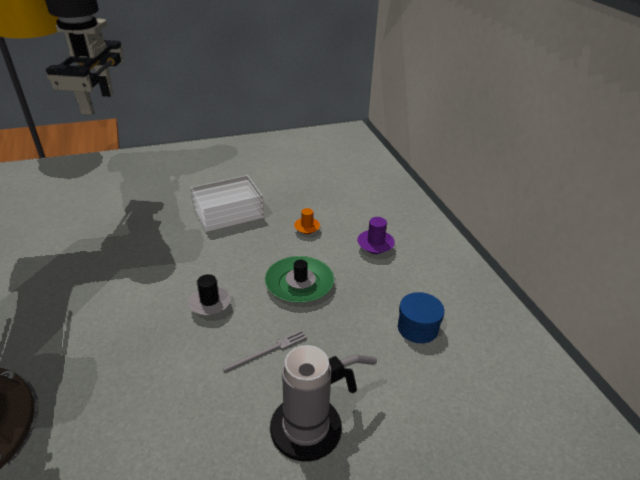

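View pics/top0.png

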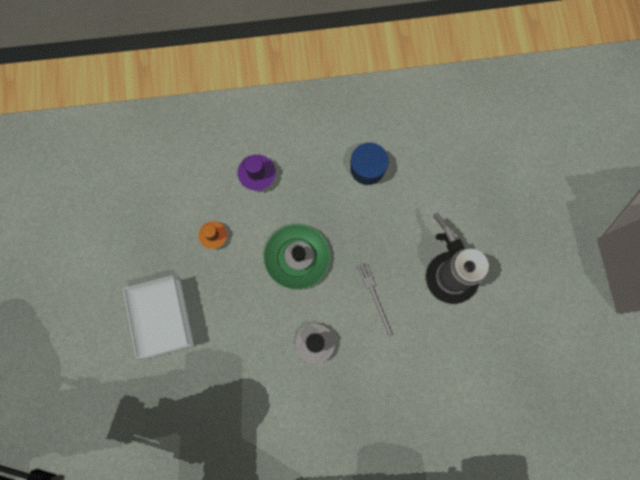

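The side view shows the saucer with a steel and black cap at (300,275). A larger steel and black cap stands on the ledge at (208,295), with an orange one at (307,222) and a purple one at (377,236). The press mouth is at (307,365). In the top view the saucer cap is at (299,254), the larger one at (316,343) and the press mouth at (470,266). The cap on the saucer fits: it isn't orange or purple, and it's the smaller of the two steel ones. I'll confirm this in an enlarged crop.

```bash
python3 - <<'E'
import cv2,numpy as np
s=cv2.imread("pics/side0.png");t=cv2.imread("pics/top0.png")
f=lambda im,x,y,w,h,k:cv2.resize(im[y:y+h,x:x+w],None,fx=k,fy=k,interpolation=cv2.INTER_CUBIC)
# 4 panels 400x300 @ 4x (100x75)
a=f(s,250,240,100,75,4);b=f(t,250,217,100,75,4)
c=f(s,260,335,100,75,4);d=f(t,410,230,100,75,4)
cv2.imwrite("pics/crop1.png",np.vstack([np.hstack([a,b]),np.hstack([c,d])]))
E
```

```text
(no output)
```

View pics/crop1.png

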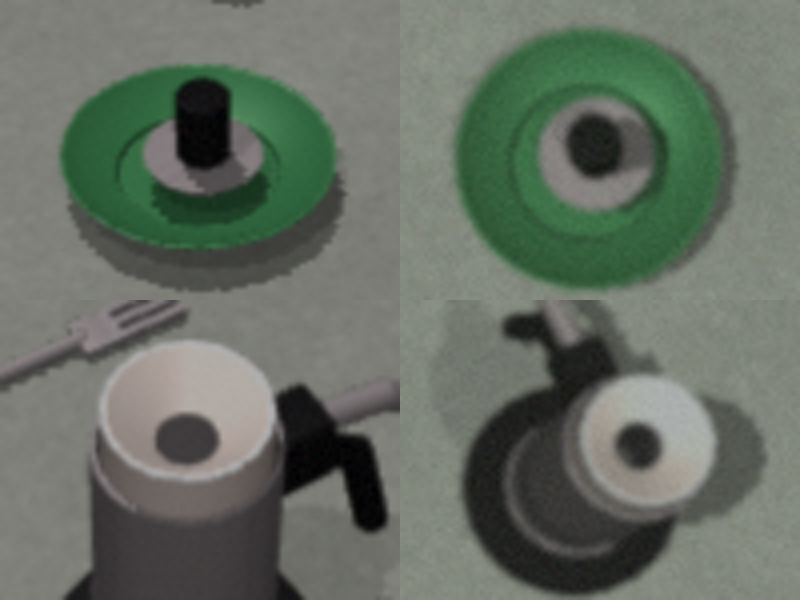

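The crop confirms it: the saucer cap has a steel cone and an upright black knob. Its knob top is at side (300.5,262.5) and top (298.8,253.3). The seat's top edge is centred at side (307,362.3) and top (471.8,265.3).

```bash
cat >h.py <<'E'
import numpy as np,cv2
from scipy.optimize import least_squares
from plant import r,eyes,workorder
M={n:eyes.camera_model(n) for n in("side","top")}
def proj(n,P):
    m=M[n];W=m["world_to_cam"];p=np.atleast_2d(P)@W[:3,:3].T+W[:3,3]
    x=p[:,0]/-p[:,2];y=p[:,1]/p[:,2];f=240/np.tan(np.radians(m["fov_y"]/2));d=1+m["k1"]*(x*x+y*y)
    return np.c_[m["cx"]+f*x*d,m["cy"]+f*y*d]
def tri(s,t):
    q=least_squares(lambda P:np.r_[proj("side",P)[0]-s,proj("top",P)[0]-t],[.5,.3,.1]);return q.x.round(4),q.fun.round(2)
def box(n,c,rad):  # projected bounding-box centre/size of horizontal circle
    a=np.linspace(0,6.283,73);p=proj(n,np.c_[c[0]+rad*np.cos(a),c[1]+rad*np.sin(a),0*a+c[2]]);lo,hi=p.min(0),p.max(0)
    return np.r_[lo,hi]
def tric(s,t,rad):
    q=least_squares(lambda c:np.r_[box("side",c,rad)-s,box("top",c,rad)-t],[.5,.3,.1]);return q.x.round(4),q.fun.round(1)
E
python3 - <<'E'
from h import *
print("knobtop",tri((300.5,262.5),(298.8,253.3)))
print("flange",tri((300.75,278.25),(299.5,255.25)))
print("seat edge",tri((307,362.3),(471.8,265.3)))
print("foot",tri((306.75,369.5),(469.75,266.25)))
sb=[260+97/4,335+40/4,260+278/4,335+178/4];tb=[410+178/4,230+74/4,410+316/4,230+208/4]
for rad in(.026,.028,.03): print(rad,tric(sb,tb,rad))
# saucer rim
print("saucer",tric([250+61/4,240+64/4,250+335/4,240+248/4],[250+56/4,217+27/4,250+321/4,217+290/4],.07))
# cap flange
print("fl",tric([250+142/4,240+115/4,250+264/4,240+195/4],[250+139/4,217+96/4,250+260/4,217+210/4],.03))
E
```

```text
knobtop (array([0.5922, 0.1584, 0.0609]), array([-1.05,  0.27, -0.01, -1.12]))
flange (array([0.5943, 0.1581, 0.02  ]), array([-0.28,  0.07, -0.  , -0.3 ]))
seat edge (array([ 0.5105, -0.1524,  0.1549]), array([-0.43,  0.11, -0.01, -0.6 ]))
foot (array([ 0.5106, -0.1527,  0.14  ]), array([-0.17,  0.04, -0.01, -0.24]))
0.026 (array([ 0.5102, -0.1526,  0.1565]), array([ 3. ,  2. , -3.9, -2.1,  3.2,  2.1, -2.4, -3.1]))
0.028 (array([ 0.5104, -0.1524,  0.1563]), array([ 1.6,  0.9, -2.4, -0.9,  1.9,  1. , -1.5, -2.1]))
0.03 (array([ 0.5105, -0.1521,  0.156 ]), array([ 0.2, -0.2, -0.9,  0.3,  0.6, -0. , -0.6, -1. ]))
saucer (array([0.5937, 0.1636, 0.0165]), array([-0.9, -0.2,  0.5,  0.5, -0.5, -0.3,  0.3, -0.2]))
fl (array([0.5943, 0.1573, 0.0201]), array([-0. , -0. , -0.4,  0.1,  0.7, -0.1, -0.7, -0.3]))
```

```bash
cat >>h.py <<'E'
from scipy.spatial.transform import Rotation
def go(*T):
    s=r.get_state();R=Rotation.from_euler("xyz",s["eef_rot"],degrees=True).as_matrix()
    print("t",round(s["time_s"],2),"tcp",s["tcp_pos"].round(4),s["eef_rot"].round(1),"F",s["contact_force"].round(1),"w",round(s["gripper_width"],4),s["gripper_force"])
    for t in T: print(t,"shares",((R.T@(np.array(t)-s["tcp_pos"]))/.25).round(4))
E
python3 -c "
from h import *
go([.594,.158,.2],[.594,.158,.12])"
```

```text
t 0.1 tcp [0.262  0.6216 0.2257] [179.9  -0.  -22.9] F [0.3 0.7 0.2] w 0.0875 0.0
[0.594, 0.158, 0.2] shares [1.9442 1.1929 0.1049]
[0.594, 0.158, 0.12] shares [1.9441 1.1924 0.4249]
```

>>> step_arm(
  plan=[
    [0.97, 0.6, 0.05, 0, 60],
    [0.97, 0.6, 0.05, 0, 60],
    [0.97, 0.6, 0.05, 0, 60],
    [0.97, 0.6, 0.05, 0, 60],
    [0.97, 0.6, 0.05, 0, 60],
    [0.97, 0.6, 0.05, 0, 60],
    [0.97, 0.6, 0.05, 0, 60],
    [0.97, 0.6, 0.05, 0, 60],
    [0.97, 0.6, 0.05, 0, 60],
    [0.97, 0.6, 0.05, 0, 60],
    [0.97, 0.6, 0.05, 0, 60],
    [0.97, 0.6, 0.05, 0, 60],
  ],
  newtons=25,
)

```text
time_s: 1.1
tcp_pos: [0.4268, 0.3905, 0.2139]
eef_rot: [180.0, 0.0, -22.8]
contact_force: [0.2, 0.2, 0.3]
gripper_width: 0.0604
gripper_force: 0.0
```

>>> step_arm(
  plan=[
    [0.97, 0.59, 0.3, 0, 60],
    [0.97, 0.59, 0.3, 0, 60],
    [0.97, 0.59, 0.3, 0, 60],
    [0.97, 0.59, 0.3, 0, 60],
    [0.97, 0.59, 0.3, 0, 60],
    [0.97, 0.59, 0.3, 0, 60],
    [0.97, 0.59, 0.3, 0, 60],
    [0.97, 0.59, 0.3, 0, 60],
    [0.97, 0.59, 0.3, 0, 60],
    [0.97, 0.59, 0.3, 0, 60],
    [0.97, 0.59, 0.3, 0, 60],
    [0.97, 0.59, 0.3, 0, 60],
  ],
)

```text
time_s: 2.1
tcp_pos: [0.5932, 0.1612, 0.1396]
eef_rot: [-180.0, -0.0, -22.7]
contact_force: [-0.6, -0.5, 0.9]
gripper_width: 0.06
gripper_force: 0.0
```

```bash
python3 - <<'E'
from h import *
go([.594,.158,.09],[.594,.158,.03])
s=eyes.capture("side")[:,:,::-1];t=eyes.capture("top")[:,:,::-1]
f=lambda im,x,y:cv2.resize(im[y:y+200,x:x+133],None,fx=3,fy=3,interpolation=cv2.INTER_CUBIC)
cv2.imwrite("pics/c2.png",np.hstack([f(s,235,130),f(t,235,150)]))
E
```

```text
t 2.1 tcp [0.5932 0.1612 0.1396] [-180.    -0.   -22.7] F [-0.6 -0.5  0.9] w 0.06 0.0
[0.594, 0.158, 0.09] shares [0.0077 0.0105 0.1986]
[0.594, 0.158, 0.03] shares [0.0076 0.0107 0.4386]
```

View pics/c2.png

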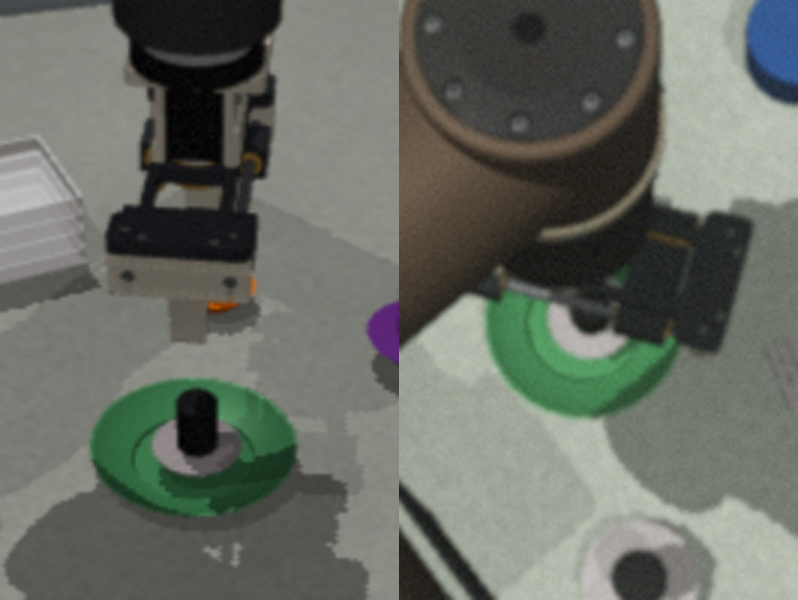

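The gripper is centred over the cap, with its finger pads on either side of the knob. I'll go down in two stages.

>>> step_arm(
  plan=[
    [0.004, 0.004, 0.1, 0, 56],
    [0.004, 0.004, 0.2, 0, 56],
    [0.004, 0.004, 0.2, 0, 56],
    [0.004, 0.004, 0.2, 0, 56],
  ],
)

```text
time_s: 2.53
tcp_pos: [0.5932, 0.1583, 0.0886]
eef_rot: [179.9, 0.1, -22.8]
contact_force: [0.3, -0.3, 1.9]
gripper_width: 0.056
gripper_force: 0.0
```

```bash
python3 -c "
from h import *
go([.594,.158,.031])"
```

```text
t 2.53 tcp [0.5932 0.1583 0.0886] [ 1.799e+02  1.000e-01 -2.280e+01] F [ 0.3 -0.3  1.9] w 0.056 0.0
[0.594, 0.158, 0.031] shares [ 0.0038 -0.0005  0.2303]
```

>>> step_arm(
  plan=[
    [0.003, 0, 0.1, 0, 56],
    [0.003, 0, 0.17, 0, 56],
    [0.003, 0, 0.2, 0, 56],
    [0.003, 0, 0.22, 0, 56],
    [0.003, 0, 0.225, 0, 56],
    [0.003, 0, 0.225, 0, 56],
  ],
)

```text
time_s: 3.03
tcp_pos: [0.5954, 0.1583, 0.0338]
eef_rot: [-180.0, -0.1, -22.8]
contact_force: [-0.7, -0.7, 0.4]
gripper_width: 0.0562
gripper_force: 0.0
```

>>> step_arm(
  plan=[
    [0, 0, 0, 0, 40],
    [0, 0, 0, 0, 34],
    [0, 0, 0, 0, 31],
    [0, 0, 0, 0, 29],
    [0, 0, 0, 0, 27],
    [0, 0, 0, 0, 25],
    [0, 0, 0, 0, 22],
    [0, 0, 0, 0, 20],
    [0, 0, 0, 0, 20],
    [0, 0, 0, 0, 20],
  ],
  newtons=25,
)

```text
time_s: 3.87
tcp_pos: [0.5948, 0.1578, 0.033]
eef_rot: [180.0, -0.0, -22.8]
contact_force: [-0.6, -1.1, 4.4]
gripper_width: 0.0275
gripper_force: 25.0
```

>>> step_arm(
  plan=[
    [0, 0, -0.02, 0, 20],
    [0, 0, -0.06, 0, 20],
    [0, 0, -0.15, 0, 20],
    [0, 0, -0.3, 0, 20],
    [0, 0, -0.45, 0, 20],
    [0, 0, -0.6, 0, 20],
    [0, 0, -0.7, 0, 20],
    [0, 0, -0.72, 0, 20],
    [0, 0, -0.72, 0, 20],
    [0, 0, -0.72, 0, 20],
  ],
  newtons=30,
)

```text
time_s: 4.7
tcp_pos: [0.5941, 0.1579, 0.2124]
eef_rot: [-180.0, 0.1, -22.9]
contact_force: [-1.8, 0.7, -3.3]
gripper_width: 0.0272
gripper_force: 30.0
```

```bash
python3 -c "
from h import *
go([.5105,-.1524,.25])
s=eyes.capture('side');cv2.imwrite('pics/s3.png',s[:,:,::-1])
print(r.get_state()['joints'].round(1))"
```

```text
t 4.7 tcp [0.5941 0.1579 0.2124] [-1.80e+02  1.00e-01 -2.29e+01] F [-1.8  0.7 -3.3] w 0.0272 29.989206790924072
[0.5105, -0.1524, 0.25] shares [ 0.1741  1.2737 -0.1508]
[ 33.   15.5  -8.5  -0.1 -66.1  34.1]
```

View pics/s3.png

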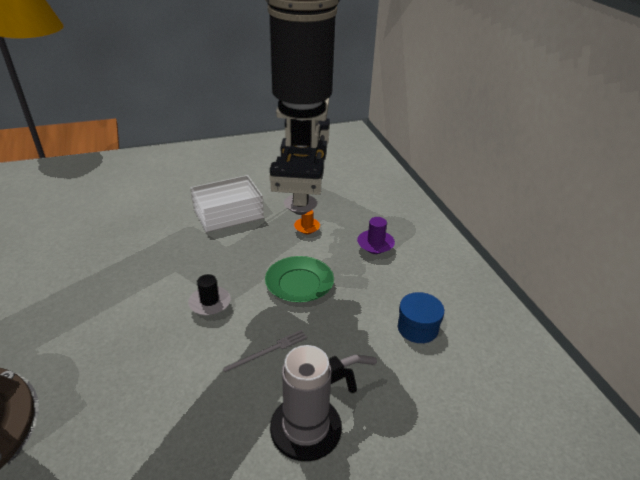

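The cap is held and hangs upright at (300,207), and the saucer hasn't moved (300,281). Next I'll carry it over the press.

>>> step_arm(
  plan=[
    [0.04, 0.1, -0.05, 0, 20],
    [0.09, 0.25, -0.12, 0, 20],
    [0.09, 0.4, -0.15, 0, 20],
    [0.09, 0.52, -0.15, 0, 20],
    [0.09, 0.6, -0.15, 0, 20],
    [0.09, 0.64, -0.15, 0, 20],
    [0.09, 0.64, -0.15, 0, 20],
    [0.09, 0.64, -0.15, 0, 20],
  ],
)

```text
time_s: 5.42
tcp_pos: [0.553, 0.0015, 0.2491]
eef_rot: [179.9, 0.1, -22.9]
contact_force: [0.5, 0.8, -1.9]
gripper_width: 0.0275
gripper_force: 30.0
```

>>> step_arm(
  plan=[
    [0.04, 0.1, 0, 0, 20],
    [0.084, 0.25, 0, 0, 20],
    [0.084, 0.4, 0, 0, 20],
    [0.084, 0.52, 0, 0, 20],
    [0.084, 0.6, 0, 0, 20],
    [0.084, 0.634, 0, 0, 20],
    [0.084, 0.634, 0, 0, 20],
    [0.084, 0.634, 0, 0, 20],
    [0.084, 0.634, 0, 0, 20],
    [0.084, 0.634, 0, 0, 20],
  ],
)

```text
time_s: 6.25
tcp_pos: [0.5118, -0.1514, 0.25]
eef_rot: [180.0, 0.0, -22.8]
contact_force: [0.5, 0.1, -1.9]
gripper_width: 0.0269
gripper_force: 30.0
```

```bash
python3 - <<'E'
from h import *
go([.5105,-.1524,.20])
s=eyes.capture("side")[:,:,::-1];t=eyes.capture("top")[:,:,::-1]
f=lambda im,x,y:cv2.resize(im[y:y+150,x:x+100],None,fx=4,fy=4,interpolation=cv2.INTER_CUBIC)
cv2.imwrite("pics/c4.png",np.hstack([f(s,257,275),f(t,420,190)]))
E
```

```text
t 6.25 tcp [ 0.5118 -0.1514  0.25  ] [180.    0.  -22.8] F [ 0.5  0.1 -1.9] w 0.0269 29.98976558446884
[0.5105, -0.1524, 0.2] shares [-0.0031  0.0057  0.2001]
```

View pics/c4.png

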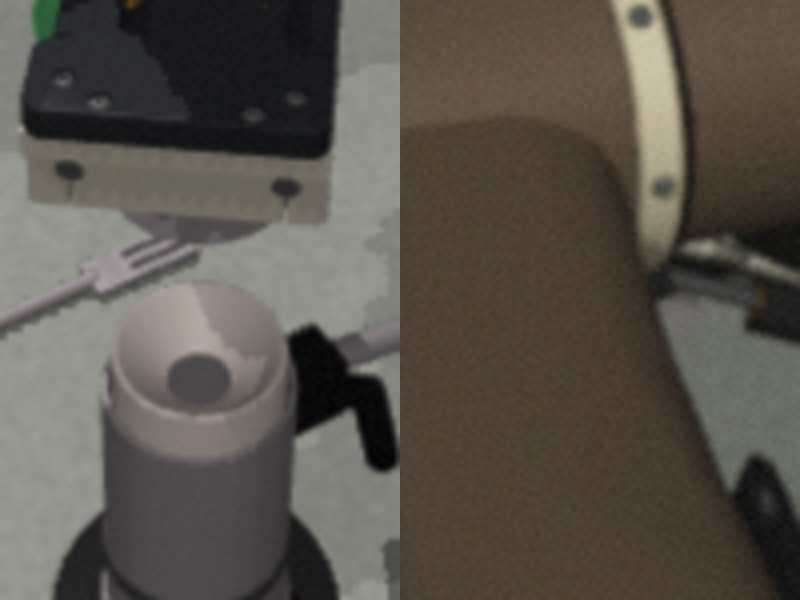

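The cap's flange at (200,228) in the side crop hangs over the seat mouth at (200,350). I'll descend to just above the expected contact, then feel for it in small steps.

>>> step_arm(
  plan=[
    [-0.003, 0.004, 0.08, 0, 20],
    [-0.003, 0.004, 0.15, 0, 20],
    [-0.003, 0.004, 0.2, 0, 20],
    [-0.003, 0.004, 0.23, 0, 20],
    [-0.003, 0.004, 0.25, 0, 20],
    [-0.003, 0.004, 0.26, 0, 20],
    [-0.003, 0.004, 0.26, 0, 20],
    [-0.003, 0.004, 0.26, 0, 20],
  ],
)

```text
time_s: 7.02
tcp_pos: [0.5106, -0.1531, 0.1859]
eef_rot: [-180.0, -0.1, -22.8]
contact_force: [0.5, 0.7, -1.4]
gripper_width: 0.0272
gripper_force: 30.0
```

>>> step_arm(
  plan=[
    [0, 0, 0.005, 0, 20],
    [0, 0, 0.01, 0, 20],
    [0, 0, 0.015, 0, 20],
    [0, 0, 0.02, 0, 20],
    [0, 0, 0.02, 0, 20],
  ],
)

```text
time_s: 7.43
tcp_pos: [0.5099, -0.1531, 0.1801]
eef_rot: [180.0, 0.0, -22.9]
contact_force: [0.2, -0.0, -2.1]
gripper_width: 0.0277
gripper_force: 30.0
```

>>> step_arm(
  plan=[
    [0, 0, 0.004, 0, 20],
    [0, 0, 0.008, 0, 20],
    [0, 0, 0.012, 0, 20],
    [0, 0, 0.012, 0, 20],
  ],
)

```text
time_s: 7.77
tcp_pos: [0.51, -0.1531, 0.177]
eef_rot: [180.0, 0.0, -22.9]
contact_force: [-1.4, -0.9, -2.1]
gripper_width: 0.0274
gripper_force: 30.0
```

>>> step_arm(
  plan=[
    [0, 0, 0.003, 0, 20],
    [0, 0, 0.006, 0, 20],
    [0, 0, 0.006, 0, 20],
  ],
)

```text
time_s: 8.02
tcp_pos: [0.51, -0.1531, 0.1757]
eef_rot: [180.0, 0.0, -22.8]
contact_force: [0.1, -0.5, -1.9]
gripper_width: 0.0276
gripper_force: 30.0
```

>>> step_arm(
  plan=[
    [0, 0, 0.003, 0, 20],
    [0, 0, 0.006, 0, 20],
    [0, 0, 0.006, 0, 20],
  ],
)

```text
time_s: 8.27
tcp_pos: [0.51, -0.1531, 0.1742]
eef_rot: [180.0, 0.0, -22.9]
contact_force: [0.3, 0.7, -1.3]
gripper_width: 0.0272
gripper_force: 30.0
```

>>> step_arm(
  plan=[
    [0, 0, 0.002, 0, 20],
    [0, 0, 0.004, 0, 20],
    [0, 0, 0.004, 0, 20],
  ],
)

```text
time_s: 8.52
tcp_pos: [0.5102, -0.1531, 0.1733]
eef_rot: [-180.0, -0.0, -22.8]
contact_force: [0.5, -0.4, -1.7]
gripper_width: 0.0274
gripper_force: 30.0
```

>>> step_arm(
  plan=[
    [0, 0, 0.002, 0, 20],
    [0, 0, 0.004, 0, 20],
    [0, 0, 0.004, 0, 20],
  ],
)

```text
time_s: 8.77
tcp_pos: [0.5105, -0.1532, 0.1726]
eef_rot: [-180.0, -0.0, -22.8]
contact_force: [-0.2, -0.4, 0.2]
gripper_width: 0.0273
gripper_force: 30.0
```

>>> step_arm(
  plan=[
    [0, 0, 0.002, 0, 20],
    [0, 0, 0.003, 0, 20],
    [0, 0, 0.003, 0, 20],
  ],
)

```text
time_s: 9.02
tcp_pos: [0.5106, -0.1532, 0.1721]
eef_rot: [-180.0, -0.1, -22.8]
contact_force: [1.0, -0.6, 3.2]
gripper_width: 0.0274
gripper_force: 30.0
```

>>> step_arm(
  plan=[
    [0, 0, 0.002, 0, 20],
    [0, 0, 0.002, 0, 20],
    [0, 0, 0.002, 0, 20],
  ],
)

```text
time_s: 9.27
tcp_pos: [0.5107, -0.1532, 0.1717]
eef_rot: [-180.0, -0.1, -22.8]
contact_force: [1.0, 0.2, 4.3]
gripper_width: 0.0273
gripper_force: 30.0
```

Contact is soft and centred: about 6 N vertical including the cap's weight, and about 1 N sideways. I'll let go so the cap can centre itself, then check it.

>>> step_arm(
  plan=[
    [0, 0, 0, 0, 30],
    [0, 0, 0, 0, 34],
    [0, 0, 0, 0, 40],
    [0, 0, 0, 0, 48],
    [0, 0, 0, 0, 50],
    [0, 0, 0, 0, 50],
  ],
  newtons=10,
)

```text
time_s: 9.77
tcp_pos: [0.5099, -0.1531, 0.1709]
eef_rot: [180.0, 0.0, -22.9]
contact_force: [0.6, -0.7, -0.4]
gripper_width: 0.0489
gripper_force: 0.0
```

>>> step_arm(
  plan=[
    [0, 0, -0.04, 0, 50],
    [0, 0, -0.12, 0, 50],
    [0, 0, -0.24, 0, 50],
    [0, 0, -0.36, 0, 50],
    [0, 0, -0.48, 0, 50],
    [0, 0, -0.6, 0, 50],
    [0, 0, -0.6, 0, 20],
    [0, 0, -0.6, 0, 10],
    [0, 0, -0.6, 0, 0],
    [0, 0, -0.6, 0, 0],
    [0, 0, -0.6, 0, 0],
  ],
)

```text
time_s: 10.68
tcp_pos: [0.5096, -0.1531, 0.3201]
eef_rot: [180.0, 0.1, -22.8]
contact_force: [1.0, 0.2, -0.5]
gripper_width: 0.0221
gripper_force: 0.0
```

```bash
python3 - <<'E'
from h import *
go()
s=eyes.capture("side")[:,:,::-1]
cv2.imwrite("pics/c5.png",cv2.resize(s[290:440,240:390],None,fx=4,fy=4,interpolation=cv2.INTER_CUBIC))
E
```

```text
t 10.68 tcp [ 0.5096 -0.1531  0.3201] [ 1.80e+02  1.00e-01 -2.28e+01] F [ 1.   0.2 -0.5] w 0.0221 0.0
```

View pics/c5.png

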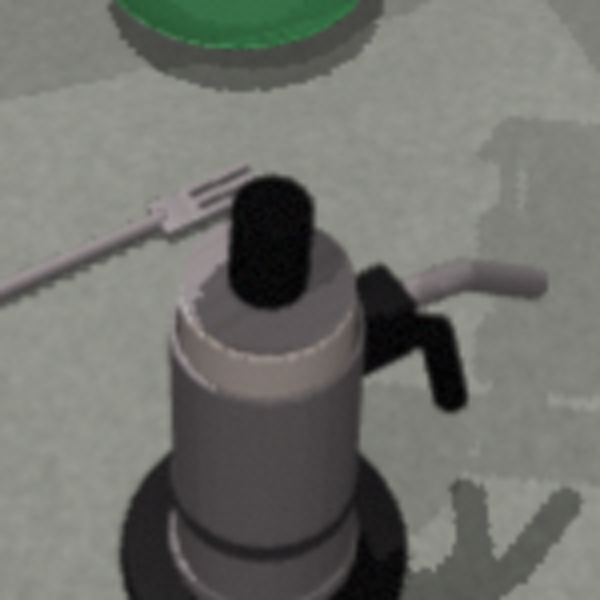

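The cap sits nested and upright: its knob is centred at (270,240) over a level flange, flush inside the seat ring. I'll press the flat knob top with the fingers shut.

>>> step_arm(
  plan=[
    [0, 0, 0, 0, 0],
    [0, 0, 0, 0, 0],
    [0, 0, 0.08, 0, 0],
    [0, 0, 0.18, 0, 0],
    [0, 0, 0.28, 0, 0],
    [0, 0, 0.36, 0, 0],
    [0, 0, 0.41, 0, 0],
    [0, 0, 0.43, 0, 0],
    [0, 0, 0.44, 0, 0],
    [0, 0, 0.44, 0, 0],
    [0, 0, 0.44, 0, 0],
  ],
)

```text
time_s: 11.65
tcp_pos: [0.5107, -0.1532, 0.2119]
eef_rot: [-180.0, -0.1, -22.8]
contact_force: [-0.5, -0.5, -0.0]
gripper_width: 0.0007
gripper_force: 0.0
```

>>> step_arm(
  plan=[
    [0, 0, 0.004, 0, 0],
    [0, 0, 0.008, 0, 0],
    [0, 0, 0.012, 0, 0],
    [0, 0, 0.016, 0, 0],
    [0, 0, 0.016, 0, 0],
  ],
)

```text
time_s: 12.07
tcp_pos: [0.51, -0.1531, 0.207]
eef_rot: [-180.0, 0.0, -22.8]
contact_force: [0.5, 0.2, -0.6]
gripper_width: 0.0004
gripper_force: 0.0
```

>>> step_arm(
  plan=[
    [0, 0, 0.004, 0, 0],
    [0, 0, 0.008, 0, 0],
    [0, 0, 0.012, 0, 0],
    [0, 0, 0.012, 0, 0],
  ],
)

```text
time_s: 12.4
tcp_pos: [0.51, -0.1531, 0.2038]
eef_rot: [180.0, 0.0, -22.9]
contact_force: [-0.1, -0.2, -0.8]
gripper_width: 0.0001
gripper_force: 0.0
```

>>> step_arm(
  plan=[
    [0, 0, 0.003, 0, 0],
    [0, 0, 0.006, 0, 0],
    [0, 0, 0.006, 0, 0],
  ],
)

```text
time_s: 12.65
tcp_pos: [0.51, -0.1531, 0.2024]
eef_rot: [180.0, 0.0, -22.9]
contact_force: [0.1, -0.9, -0.1]
gripper_width: 0.0004
gripper_force: 0.0
```

>>> step_arm(
  plan=[
    [0, 0, 0.002, 0, 0],
    [0, 0, 0.004, 0, 0],
    [0, 0, 0.004, 0, 0],
  ],
)

```text
time_s: 12.9
tcp_pos: [0.51, -0.1531, 0.2014]
eef_rot: [180.0, 0.0, -22.8]
contact_force: [0.2, -1.3, -0.2]
gripper_width: 0.0006
gripper_force: 0.0
```

>>> step_arm(
  plan=[
    [0, 0, 0.002, 0, 0],
    [0, 0, 0.004, 0, 0],
    [0, 0, 0.004, 0, 0],
  ],
)

```text
time_s: 13.15
tcp_pos: [0.5101, -0.1531, 0.2005]
eef_rot: [-180.0, -0.0, -22.8]
contact_force: [1.3, 0.0, 0.2]
gripper_width: 0.0004
gripper_force: 0.2
```

>>> step_arm(
  plan=[
    [0, 0, 0.002, 0, 0],
    [0, 0, 0.003, 0, 0],
    [0, 0, 0.003, 0, 0],
  ],
)

```text
time_s: 13.4
tcp_pos: [0.5103, -0.1532, 0.2001]
eef_rot: [-180.0, -0.0, -22.8]
contact_force: [-0.7, 0.8, 3.5]
gripper_width: 0.0005
gripper_force: 1.5
```

>>> step_arm(
  plan=[
    [0, 0, 0.002, 0, 0],
    [0, 0, 0.003, 0, 0],
    [0, 0, 0.003, 0, 0],
  ],
)

```text
time_s: 13.65
tcp_pos: [0.5104, -0.1533, 0.1997]
eef_rot: [-180.0, -0.1, -22.8]
contact_force: [-2.2, 0.7, 6.6]
gripper_width: 0.0004
gripper_force: 3.0
```

>>> step_arm(
  plan=[
    [0, 0, 0.001, 0, 0],
    [0, 0, 0.002, 0, 0],
    [0, 0, 0.002, 0, 0],
  ],
)

```text
time_s: 13.9
tcp_pos: [0.5106, -0.1533, 0.1995]
eef_rot: [-180.0, -0.1, -22.8]
contact_force: [-1.2, 0.6, 7.6]
gripper_width: 0.0005
gripper_force: 3.9
```

>>> step_arm(
  plan=[
    [0, 0, 0.002, 0, 0],
    [0, 0, 0.004, 0, 0],
    [0, 0, 0.004, 0, 0],
  ],
)

```text
time_s: 14.15
tcp_pos: [0.5108, -0.1535, 0.1991]
eef_rot: [180.0, -0.1, -22.8]
contact_force: [-2.3, 1.1, 11.5]
gripper_width: 0.0006
gripper_force: 5.6
```

>>> step_arm(
  plan=[
    [0, 0, 0.001, 0, 0],
    [0, 0, 0.002, 0, 0],
    [0, 0, 0.002, 0, 0],
  ],
)

```text
time_s: 14.4
tcp_pos: [0.5109, -0.1535, 0.1989]
eef_rot: [-180.0, -0.2, -22.8]
contact_force: [-2.4, 1.8, 13.1]
gripper_width: 0.0003
gripper_force: 6.4
```

One more small step, then hold for about a second.

>>> step_arm(
  plan=[
    [0, 0, 0.002, 0, 0],
    [0, 0, 0.002, 0, 0],
    [0, 0, 0.002, 0, 0],
    [0, 0, 0.002, 0, 0],
  ],
)

```text
time_s: 14.73
tcp_pos: [0.5111, -0.1535, 0.1987]
eef_rot: [-180.0, -0.2, -22.8]
contact_force: [-3.1, 0.5, 14.1]
gripper_width: 0.0004
gripper_force: 7.2
```

>>> step_arm(
  plan=[
    [0, 0, 0, 0, 0],
    [0, 0, 0, 0, 0],
    [0, 0, 0, 0, 0],
    [0, 0, 0, 0, 0],
    [0, 0, 0, 0, 0],
    [0, 0, 0, 0, 0],
    [0, 0, 0, 0, 0],
    [0, 0, 0, 0, 0],
    [0, 0, 0, 0, 0],
    [0, 0, 0, 0, 0],
  ],
)

```text
time_s: 15.57
tcp_pos: [0.5111, -0.1535, 0.1987]
eef_rot: [-180.0, -0.2, -22.8]
contact_force: [-3.1, 0.4, 14.9]
gripper_width: 0.0006
gripper_force: 7.2
```

Held at about 15 N for over a second. Now I'll lift off slowly and retreat.

>>> step_arm(
  plan=[
    [0, 0, -0.006, 0, 0],
    [0, 0, -0.012, 0, 0],
    [0, 0, -0.02, 0, 0],
    [0, 0, -0.06, 0, 0],
    [0, 0, -0.15, 0, 0],
    [0, 0, -0.3, 0, 0],
    [0, 0, -0.45, 0, 0],
    [0, 0, -0.5, 0, 0],
    [0, 0, -0.5, 0, 0],
    [0, 0, -0.5, 0, 0],
  ],
)

```text
time_s: 16.4
tcp_pos: [0.5104, -0.153, 0.3227]
eef_rot: [-179.9, -0.1, -22.9]
contact_force: [-0.8, -0.4, -0.6]
gripper_width: 0.0003
gripper_force: 0.0
```

```bash
python3 - <<'E'
from h import *
go()
cv2.imwrite("pics/s6.png",eyes.capture("side")[:,:,::-1])
E
```

```text
t 16.4 tcp [ 0.5104 -0.153   0.3227] [-1.799e+02 -1.000e-01 -2.290e+01] F [-0.8 -0.4 -0.6] w 0.0003 0.0
```

View pics/s6.png

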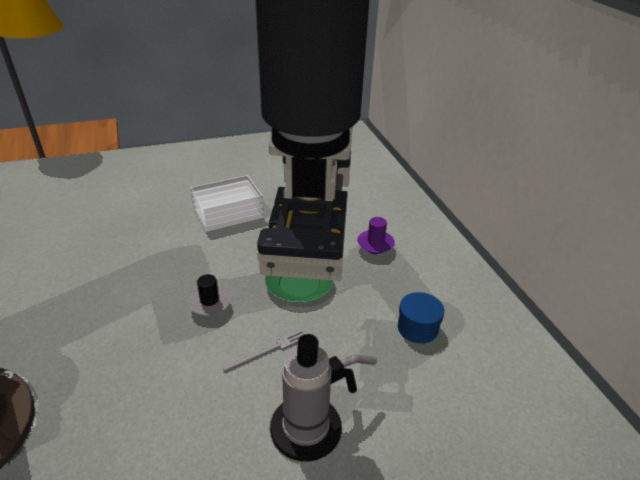

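The cap sits level in the press at (307,355), the gripper is clear, and the saucer, fork, tin and trays are where they started.

```bash
python3 -c "
from plant import workorder
print(workorder.close_job())"
```

```text
the job is handed in; nothing more can be done
None
```

I nested the cap in the press seat, pressed it home at about 15 N for just over a second, let go with it sitting level, and handed the job in; no verdict came back.

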